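Sort hem clamps by hinge: folded into stock or laid out for repair

TASK

Squeeze the legs of each of the three hinged clamps under the lamp bar to find out whether its hinge still moves. Lay every clamp whose hinge is seized flat on the cork repair mat, just as it is; fold a clamp whose hinge is free shut and push it, hub first, between the flared guides of the stock cradle until it is fully home against the stop. Do not strike the lamp bar, and leave the other things on the table where they are.

Things in the scene. Friction and masses are not known exactly. Their poses are not given: they have to be found in the camera images.
- clamp_a_hub (a point): hinged hem clamp lying flat: two straight aluminium legs, open in a V, on a round steel hub (32 mm across, axis upright); all 26 mm tall, legs 140 mm from hub axis to tips. Point: on the hub axis, half-way up (13 mm). x points away from the legs; one leg runs along -x (outer face at y = +14 mm), the other is turned from it towards -y by the joint angle. Legs point roughly to the robot at the start
- clamp_a_mid (a point): point of clamp_a 62 mm from the hub axis along its unturned leg (-x), half-way up, at the inner edge of that leg. The clamp (0.26 kg) balances 68 mm from the hub on the bisector; flat pads bear on the open V with their rear edges, so grip it about 55 mm from the hub. The three clamps look alike; only flexing tells a free hinge from a seized one
- clamp_a_leg (a joint): opening angle of the legs of clamp_a, rad: 0 = folded shut, 0.3 to 0.42 at the start (at 55 mm from the hub it is then 45 to 51 mm wide over both legs; 28 mm when shut). A free hinge gives to under 2 N at the legs and stays where it is left; a seized one does not give to 120 N
- clamp_b_hub (a point): hinged hem clamp lying flat: two straight aluminium legs, open in a V, on a round steel hub (32 mm across, axis upright); all 26 mm tall, legs 140 mm from hub axis to tips. Point: on the hub axis, half-way up (13 mm). x points away from the legs; one leg runs along -x (outer face at y = +14 mm), the other is turned from it towards -y by the joint angle. Legs point roughly to the robot at the start
- clamp_b_mid (a point): point of clamp_b 62 mm from the hub axis along its unturned leg (-x), half-way up, at the inner edge of that leg. The clamp (0.26 kg) balances 68 mm from the hub on the bisector; flat pads bear on the open V with their rear edges, so grip it about 55 mm from the hub. The three clamps look alike; only flexing tells a free hinge from a seized one
- clamp_b_leg (a joint): opening angle of the legs of clamp_b, rad: 0 = folded shut, 0.3 to 0.42 at the start (at 55 mm from the hub it is then 45 to 51 mm wide over both legs; 28 mm when shut). A free hinge gives to under 2 N at the legs and stays where it is left; a seized one does not give to 120 N
- clamp_c_hub (a point): hinged hem clamp lying flat: two straight aluminium legs, open in a V, on a round steel hub (32 mm across, axis upright); all 26 mm tall, legs 140 mm from hub axis to tips. Point: on the hub axis, half-way up (13 mm). x points away from the legs; one leg runs along -x (outer face at y = +14 mm), the other is turned from it towards -y by the joint angle. Legs point roughly to the robot at the start
- clamp_c_mid (a point): point of clamp_c 62 mm from the hub axis along its unturned leg (-x), half-way up, at the inner edge of that leg. The clamp (0.26 kg) balances 68 mm from the hub on the bisector; flat pads bear on the open V with their rear edges, so grip it about 55 mm from the hub. The three clamps look alike; only flexing tells a free hinge from a seized one
- clamp_c_leg (a joint): opening angle of the legs of clamp_c, rad: 0 = folded shut, 0.3 to 0.42 at the start (at 55 mm from the hub it is then 45 to 51 mm wide over both legs; 28 mm when shut). A free hinge gives to under 2 N at the legs and stays where it is left; a seized one does not give to 120 N
- rack: plywood board 195 (x) by 410 (y) by 8 mm, fixed, on which the three clamps lie side by side, about 110 mm apart; origin in its underside, midway in y and 105 mm from the edge nearest the robot, x away from the robot. Two posts (14 mm thick) stand at y = +-195 mm
- lamp_bar: straight lamp bar 410 mm long (y), 30 mm wide (x), 18 mm thick, fixed on the posts straight above the board's origin, over the clamps' legs; origin at its underside, 190 mm above the table. It is in the way of a tool that comes straight down: reach under it with the tool leaning back towards the robot by about 35 degrees
- cradle_mouth (a point): stock cradle, fixed: floor 130 mm wide, 6 mm high, from x = -145 to 215 mm, white guides 22 mm high. Point: on the floor in mid mouth; x points inwards. Guides 90 mm apart at the mouth converge over 70 mm to a straight lane 36 mm wide, closed by a stop at 195 mm. A clamp fully home has its hub axis at 179 mm and its leg tips at 39 mm, between the flared guides: it must be pushed in from behind
- mat_mid (a point): repair mat: fixed cork sheet 220 mm (x) by 190 mm (y), 5 mm thick, no rim; this point is the middle of its top face. The mat and the cradle can swap sides
- tape: bystander: loose roll of paper tape, 72 mm across, 24 mm high, between robot and rack; origin under its centre
- screwdriver: bystander: loose screwdriver 170 mm long, lying between robot and rack
- thread: bystander: loose thread reel, 48 mm across, 62 mm high, behind the rack
- oil: bystander: loose small bottle, 40 mm across, 110 mm high, behind the rack
Mind the look-alikes: they are no part of the job. What is shaped like the part that bears clamp_a_hub but turquoise is not meant.

How it is judged:
By the outcome, as a careful person would: the job done as asked, in the order asked, and still so for the second after the job is handed in, with the robot touching nothing.
It also fails if it takes over 72 s, if anything falls off the work surface, if the arm or the gripper's body presses on something with over 40 N, if the wrist force passes 120 N, or if a joint passes its speed limit or range.

ROBOT

A 6-joint arm with a two-finger parallel gripper is mounted at the origin on the work surface. World frame = base frame: x ahead of the robot, y to its left, z up, the work surface at z = 0. Lengths are in m, angles in rad, forces in N, time in s.
With the tool pointing down it reaches from about 0.25 to 0.775 m from the base axis. Payload 4 kg.
Tool frame: the origin (TCP) lies at the very end of the fingers, on their centre line; the grasp point (between the pads) lies 19 mm behind it; z points along the fingers, y is the direction in which the jaws open and shut (so a half turn about z gives the same grasp; the last joint's range is limited). The gripper opens to 94 mm and grips with 3 to 60 N. Pads are 16 mm wide; open, the fingers measure 119 mm over their backs; the gripper's body (75 mm by 177 mm) begins 78 mm behind the grasp point.
Start: joints at [-1.315, 0.087, 1.371, -0, 1.684, -0.103], TCP at [0.193, -0.515, 0.206] pointing down, gripper open.
Joint ranges: [-3.1, 3.1], [-0.76, 2.03], [0.27, 2.55], [-1.08, 4.22], [0.17, 2.65], [-2.57, 2.57]. Speed limits (rad/s): [2.79, 2.79, 3.14, 3.14, 3.14, 3.14].

INTERFACE

Orientations are given as a unit quaternion [x, y, z, w].
In Python, from cell import manip, eyes, job gives the robot as it stands.
- The arm moves only by the tool play_rows, never from a script. Its argument "increments" is a list of rows, each a list of 4 numbers: the shift along the tool's x, y, z in units of 25 mm (1.0 is 25 mm), then the turn about the tool's z in degrees. A call has 1 to 5 rows; each row shifts and turns the commanded pose from where the row before left it, along the tool's axes as they then stand; what a row does not reach is not made up. A row lasts 1/8 s, in which the tool goes at most 62.5 mm and 10.7 degrees, less where a joint would pass 70% of its speed; a pose out of reach is approached as far as the arm can. A call is refused whole if a number of a shift passes 1 or a number of a turn 10.7, either way. A call with a gripper value outside its range is refused whole. "grip" is the opening, from 0 (shut) to 1 (fully open), set as the call begins (left out, the last holds). The fingers move at their own pace and stop on an object; "squeeze" is the grip in N (left out, the last holds). Time passes only in rows, so rows that do not move let the fingers close. It gives the time, the measured TCP pose, the force and the opening at its end, in the units of the state.
- manip.observe(): the state, without advancing time (a new reading comes with each control period).
- eyes.read_camera(name): name is "side" or "top" or "wrist"; returns (picture, depth): 384x512x3 uint8, red, green, blue; 384x512 float32, m along the optical axis (not along the pixel's ray), 0 where there is no reading.
- eyes.camera_model(name): a dict with "vfov" (degrees; the focal length in pixels is half the picture's height over the tangent of half this angle, whatever the lens; pixels are square), "cx", "cy" (the principal point, pixels), "R" (3x3) and "t" (3): a world point X has camera coordinates R X + t; the wrist camera has in their place "tool_from_camera" (4x4, takes a point from camera to tool coordinates, whose origin is the TCP and whose axes are the flange's). Camera axes: x right, y down, z forward; pixel columns grow to the right and rows downward; lengths in m; the calibration is good to about 2 mm. A picture is of the moment at which its call begins: read the wrist's pose just before it. camera_model takes no time and is no camera call.
- job.finish_job(): hands the job in, once; it reports no verdict.
The state is a dict: "time": time; "joint_positions": joint angles; "qd": joint speeds; "joint_efforts": joint torques, N m; "tool_pos": TCP position; "tool_rot": TCP orientation; "force": force on the tool from outside, world axes, zero at the start; "ft_torque": the same for the moment, N m; "opening": opening from 0.0 (shut) to 1.0 (fully open).
Only numpy, scipy, OpenCV 4.12 (cv2) and the standard library are available. Lean on these libraries where they do the work, as an engineer would, in place of code of your own. Each camera call takes 0.05 s, during which the arm holds its last target. There are 200 camera calls.

## Working session

There is one attempt and no reset: what is moved stays moved. The work goes in short steps, Python scripts to look and compute and a tool call to move; the robot and the scene stay as the last step left them, time stands still between calls to the robot, and variables do not carry over. Pictures are saved under pics/ and viewed, about 8 in all and at most 12, crops included, and the job is handed in when it is done.

Besides the shell and the picture viewer there is one more tool, called as name([rows], argument=value, ...), one row to a line, values as JSON. play_rows: Moves the arm, as the interface text tells. Its arguments: {"type":"object","properties":{"increments":{"type":"array"},"grip":{"type":"number"},"squeeze":{"type":"number"}},"required":["increments"]}

```bash
ls; mkdir -p pics; python3 - <<'E'
from cell import manip,eyes,job
import cv2,numpy as np
print(manip.observe())
for n in ("top","side"):
    p,d=eyes.read_camera(n); np.savez(f"{n}0.npz",p=p,d=d); cv2.imwrite(f"pics/{n}0.png",cv2.resize(p[:,:,::-1],(800,600)))
    print(n,eyes.camera_model(n))
print(eyes.camera_model("wrist"))
E
```

```text
pics
{'time': 0.0, 'joint_positions': array([-1.31509802e+00,  8.79804761e-02,  1.37224060e+00, -6.44430343e-06,
        1.68360322e+00, -1.03127714e-01]), 'qd': array([ 7.31919393e-05,  2.09015881e-04,  1.86692992e-03, -4.22480079e-04,
        1.57560213e-03, -7.36135091e-04]), 'joint_efforts': array([-1.50143176e-03, -3.40184748e+01, -3.02426648e+01,  7.16122147e-02,
        3.30585474e-02, -1.58586918e-04]), 'tool_pos': array([ 0.19298646, -0.51444553,  0.20429719]), 'tool_rot': array([ 9.83948063e-01,  1.78451574e-01, -8.82311035e-05, -1.11233363e-03]), 'force': array([ 0.61159876, -0.55776679,  0.16197624]), 'ft_torque': array([-0.03817159,  0.02770089,  0.00176338]), 'opening': 0.9989932074412586}
top {'vfov': 46.41043766609208, 'cx': 262.2151057220405, 'cy': 190.17579598593872, 'R': array([[ 0.14525275, -0.98939072, -0.00276391],
       [-0.96547028, -0.14112927, -0.2189741 ],
       [ 0.21626088,  0.03447506, -0.97572676]]), 't': array([-0.06762457,  0.58566973,  1.01507614])}
side {'vfov': 45.541808503135826, 'cx': 250.92428332900263, 'cy': 183.53111902231154, 'R': array([[-0.8542773 , -0.51969576, -0.01125186],
       [-0.33628278,  0.56902963, -0.75041267],
       [ 0.39638892, -0.6372767 , -0.66087384]]), 't': array([0.47771274, 0.29447777, 0.88696552])}
{'vfov': 58.77122028229482, 'cx': 250.93825167684517, 'cy': 187.71505500982857, 'tool_from_camera': array([[-9.34156105e-04, -9.73349009e-01, -2.29326914e-01,
         6.58501815e-02],
       [ 9.99998989e-01, -6.63462917e-04, -1.25748078e-03,
         1.18281830e-03],
       [ 1.07181777e-03, -2.29327857e-01,  9.73348645e-01,
        -1.80051483e-01],
       [ 0.00000000e+00,  0.00000000e+00,  0.00000000e+00,
         1.00000000e+00]])}
```

View pics/top0.png

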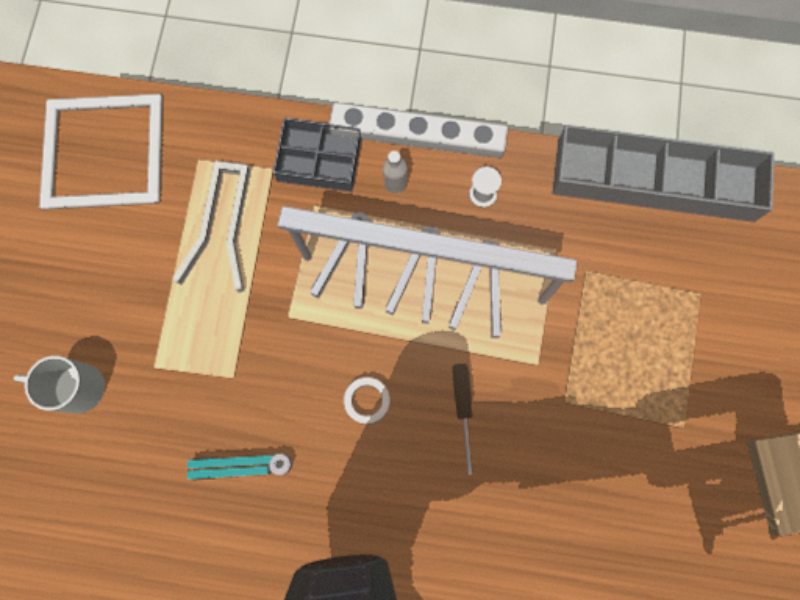

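View pics/side0.png

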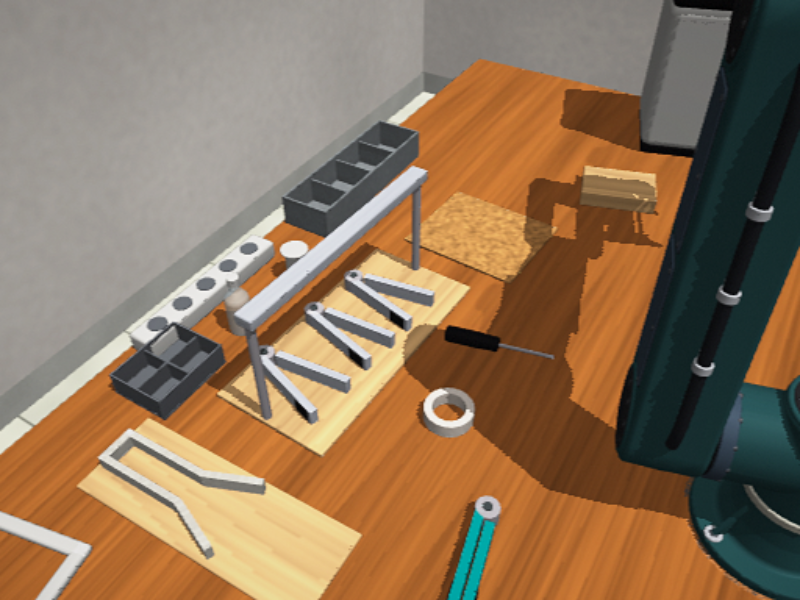

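The top view shows the rack, with the lamp bar over the legs of the three clamps, the cradle on the left at about (215,270), and the mat on the right at about (635,347). The tool can't be tilted through this interface. I'll make an orthographic view at leg-top height to get metric positions.

```bash
cat > h.py <<'E'
import numpy as np,cv2
from cell import manip,eyes,job
def K(m): f=192/np.tan(np.radians(m["vfov"])/2); return f,m["cx"],m["cy"]
def ortho(p,m,xr,yr,z,s=1.0):  # rows: x decreasing, cols: y decreasing; s px per mm
    X=np.arange(xr[1],xr[0],-.001/s); Y=np.arange(yr[1],yr[0],-.001/s)
    yy,xx=np.meshgrid(Y,X); W=np.stack([xx,yy,np.full_like(xx,z)],-1)
    C=W@np.asarray(m["R"]).T+np.asarray(m["t"]); f,cx,cy=K(m)
    u=(C[...,0]/C[...,2]*f+cx).astype('f4'); v=(C[...,1]/C[...,2]*f+cy).astype('f4')
    return cv2.remap(p,u,v,cv2.INTER_LINEAR)
def cloud(d,m):
    f,cx,cy=K(m); v,u=np.mgrid[:384,:512]; C=np.stack([(u-cx)/f*d,(v-cy)/f*d,d],-1)
    return (C-np.asarray(m["t"]))@np.asarray(m["R"])
def wristmodel():
    from scipy.spatial.transform import Rotation as Ro
    s=manip.observe(); m=dict(eyes.camera_model("wrist")); T=np.eye(4);T[:3,:3]=Ro.from_quat(s["tool_rot"]).as_matrix();T[:3,3]=s["tool_pos"]
    W=np.linalg.inv(T@m["tool_from_camera"]); m["R"]=W[:3,:3]; m["t"]=W[:3,3]; return m
def grid(im,xr,yr,s=1.0,step=.05):
    im=im.copy()
    for x in np.arange(np.ceil(xr[0]/step)*step,xr[1],step):
        r=int((xr[1]-x)*1000*s); cv2.line(im,(0,r),(6,r),(255,255,255),1); cv2.putText(im,f"{x:.2f}",(8,r+4),0,.35,(255,255,0),1)
    for y in np.arange(np.ceil(yr[0]/step)*step,yr[1],step):
        c=int((yr[1]-y)*1000*s); cv2.line(im,(c,0),(c,6),(255,255,255),1); cv2.putText(im,f"{y:.2f}",(c-12,18),0,.35,(255,255,0),1)
    return im
E
python3 - <<'E'
from h import *
a=np.load("top0.npz"); m=eyes.camera_model("top"); P=cloud(a["d"],m)
def at(u,v): return P[int(v*.64),int(u*.64)].round(3)
for n,u,v in [("bar L",283,217),("bar R",573,270),("rackboardNR",538,360),("NL",292,317),("mat",635,347),("cradle near",195,372),("tipc",497,333),("hubc",488,243)]: print(n,at(u,v))
xr=(.25,.75);yr=(-.40,.40)
o=ortho(a["p"],m,xr,yr,.034); cv2.imwrite("pics/o0.png",grid(o,xr,yr)[:,:,::-1])
E
```

```text
bar L [0.646 0.202 0.207]
bar R [ 0.627 -0.197  0.21 ]
rackboardNR [ 0.531 -0.197  0.006]
NL [0.543 0.206 0.009]
mat [ 0.573 -0.348  0.007]
cradle near [0.432 0.343 0.004]
tipc [ 0.559 -0.125  0.034]
hubc [ 0.705 -0.092  0.033]
```

View pics/o0.png

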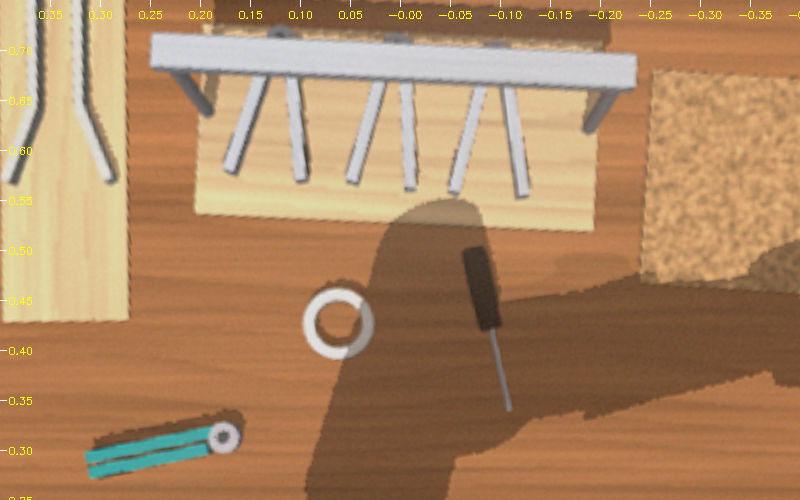

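The ortho view at 1 mm per pixel gives these estimates:

| Item | Position (x, y) |
|---|---|
| Bar | x ≈ 0.637 + 0.047·y |
| Clamp A tips | (.580,.172), (.570,.103) |
| Clamp B tips | (.566,.054), (.563,-.010) |
| Clamp C tips | (.558,-.047), (.554,-.122) |
| Hubs | x ≈ 0.70–0.715 |

With a vertical tool I can squeeze the tips in front of the bar, drag the clamp out and regrip it.

```bash
cat > plan.py <<'E'
import sys,numpy as np
from cell import manip
from scipy.spatial.transform import Rotation as Ro
# usage: plan.py x y z yaw(deg) ; prints rows from the measured pose
s=manip.observe(); p=np.array(s["tool_pos"]); M=Ro.from_quat(s["tool_rot"]).as_matrix(); yaw=np.degrees(np.arctan2(M[1,0],M[0,0]))
g=np.array([float(a) for a in sys.argv[1:5]]); dy=(g[3]-yaw+180)%360-180
if len(sys.argv)>5: dy=g[3]-yaw
print("at",p.round(4),round(yaw,1),"turn",round(dy,1))
for n in range(1,60):
    q=p.copy();w=yaw;R=[]
    for k in range(n):
        c,s_=np.cos(np.radians(w)),np.sin(np.radians(w)); d=(g[:3]-q)/(n-k)
        r=np.round(np.array([c*d[0]+s_*d[1],s_*d[0]-c*d[1],-d[2]])/.025,2); t=round((g[3]-w if False else (yaw+dy-w))/(n-k),1)
        R.append([*r.tolist(),-t]); q=q+.025*np.array([c*r[0]+s_*r[1],s_*r[0]-c*r[1],-r[2]]); w+=t
    if np.abs(np.array(R)[:,:3]).max()<=1 and np.abs(np.array(R)[:,3]).max()<=10.7: break
for i in range(0,n,5): print(R[i:i+5])
E
python3 plan.py .47 .02 .22 180
```

```text
at [ 0.193  -0.5145  0.2044] 20.6 turn 159.4
[[0.75, -0.67, -0.03, np.float64(-6.6)], [0.82, -0.58, -0.03, np.float64(-6.6)], [0.88, -0.48, -0.03, np.float64(-6.6)], [0.93, -0.38, -0.03, np.float64(-6.6)], [0.97, -0.27, -0.03, np.float64(-6.7)]]
[[0.99, -0.16, -0.02, np.float64(-6.6)], [1.0, -0.04, -0.03, np.float64(-6.7)], [1.0, 0.08, -0.02, np.float64(-6.6)], [0.99, 0.19, -0.03, np.float64(-6.7)], [0.96, 0.3, -0.02, np.float64(-6.6)]]
[[0.91, 0.41, -0.03, np.float64(-6.7)], [0.86, 0.52, -0.02, np.float64(-6.6)], [0.8, 0.61, -0.03, np.float64(-6.7)], [0.72, 0.7, -0.02, np.float64(-6.6)], [0.63, 0.78, -0.03, np.float64(-6.7)]]
[[0.54, 0.85, -0.02, np.float64(-6.6)], [0.44, 0.9, -0.03, np.float64(-6.7)], [0.33, 0.95, -0.02, np.float64(-6.6)], [0.22, 0.98, -0.03, np.float64(-6.7)], [0.1, 1.0, -0.02, np.float64(-6.6)]]
[[-0.01, 1.0, -0.03, np.float64(-6.7)], [-0.13, 0.99, -0.02, np.float64(-6.6)], [-0.24, 0.97, -0.03, np.float64(-6.7)], [-0.35, 0.94, -0.02, np.float64(-6.6)]]
```

play_rows([
  [0.75,-0.67,-0.03,-6.6],
  [0.82,-0.58,-0.03,-6.6],
  [0.88,-0.48,-0.03,-6.6],
  [0.93,-0.38,-0.03,-6.6],
  [0.97,-0.27,-0.03,-6.7],
])

```text
time: 0.72
tool_pos: [0.2514, -0.4026, 0.2086]
tool_rot: [0.892, 0.453, 0.0, -0.001]
force: [0.7, 0.4, -0.1]
opening: 0.999
```

play_rows([
  [0.99,-0.16,-0.02,-6.6],
  [1.0,-0.04,-0.03,-6.7],
  [1.0,0.08,-0.02,-6.6],
  [0.99,0.19,-0.03,-6.7],
  [0.96,0.3,-0.02,-6.6],
])

```text
time: 1.35
tool_pos: [0.309, -0.2911, 0.2118]
tool_rot: [0.725, 0.689, 0.0, -0.0]
force: [-0.1, -0.1, 0.1]
opening: 1.003
```

play_rows([
  [0.91,0.41,-0.03,-6.7],
  [0.86,0.52,-0.02,-6.6],
  [0.8,0.61,-0.03,-6.7],
  [0.72,0.7,-0.02,-6.6],
  [0.63,0.78,-0.03,-6.7],
])

```text
time: 1.98
tool_pos: [0.3666, -0.1799, 0.215]
tool_rot: [0.497, 0.868, 0.0, -0.0]
force: [-0.1, 0.5, 0.8]
opening: 1.002
```

play_rows([
  [0.54,0.85,-0.02,-6.6],
  [0.44,0.9,-0.03,-6.7],
  [0.33,0.95,-0.02,-6.6],
  [0.22,0.98,-0.03,-6.7],
  [0.1,1.0,-0.02,-6.6],
])

```text
time: 2.6
tool_pos: [0.4244, -0.0684, 0.218]
tool_rot: [0.229, 0.974, -0.0, -0.0]
force: [0.6, 0.9, -0.1]
opening: 1.002
```

play_rows([
  [-0.01,1.0,-0.03,-6.7],
  [-0.13,0.99,-0.02,-6.6],
  [-0.24,0.97,-0.03,-6.7],
  [-0.35,0.94,-0.02,-6.6],
  [0,0,0,0],
])

```text
time: 3.22
tool_pos: [0.4701, 0.0206, 0.2202]
tool_rot: [-0.0, 1.0, 0.0, -0.001]
force: [-1.0, -0.6, 0.2]
opening: 1.004
```

```bash
python3 - <<'E'
from h import *
s=manip.observe(); print(s["time"],s["tool_pos"],s["tool_rot"])
m=wristmodel(); p,d=eyes.read_camera("wrist"); np.savez("w1.npz",p=p,d=d)
xr=(.50,.75);yr=(-.20,.20)
o=ortho(p,m,xr,yr,.034,2)
P=cloud(d,m); print("legs z",P[250,250],P[190,250])
m2=eyes.camera_model("top");p2,_=eyes.read_camera("top"); np.savez("top1.npz",p=p2)
xr2=(.42,.80);yr2=(.24,.46)
o2=ortho(np.load("top0.npz")["p"],m2,xr2,yr2,.026,1.5)
cv2.imwrite("pics/o1.png",grid(o,xr,yr,2)[:,:,::-1]);cv2.imwrite("pics/o2.png",grid(o2,xr2,yr2,1.5)[:,:,::-1])
E
```

```text
3.225 [0.47006195 0.02060019 0.220228  ] [-3.51018220e-04  9.99999639e-01  1.10390945e-05 -7.74079126e-04]
legs z [0.57520389 0.01857216 0.0078463 ] [0.50066396 0.018625   0.0008376 ]
```

View pics/o1.png

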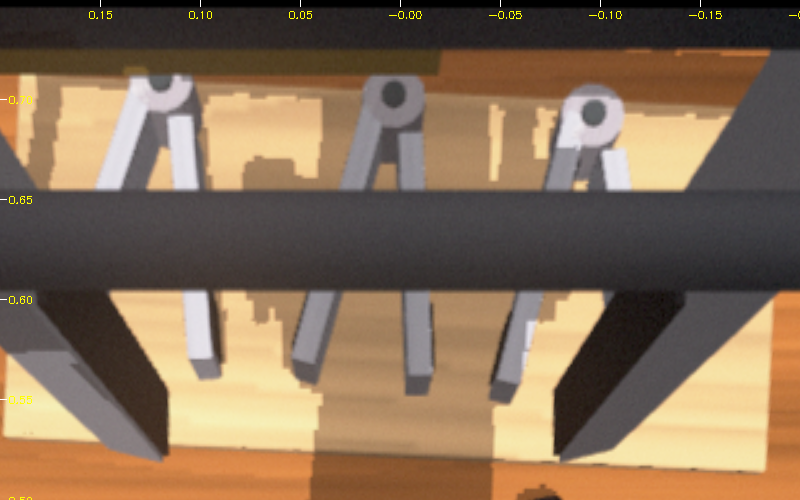

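View pics/o2.png

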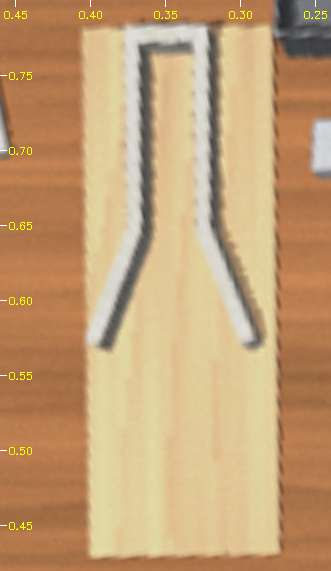

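Wrist ortho readings (x, y):

| Feature | Position |
|---|---|
| Hub A | (.708,.119) |
| Hub B | (.703,.003) |
| Hub C | (.693,-.096) |
| Tips | about 140 mm nearer the robot, as before |

For the cradle, the mouth is at about (.573,.3435), the lane centre is y≈.345, and the yaw is about 0. I still need the bar's near edge from depth.

```bash
python3 - <<'E'
from h import *
P=cloud(np.load("top0.npz")["d"],eyes.camera_model("top")).reshape(-1,3)
Q=P[(P[:,2]>.195)&(P[:,2]<.22)&(P[:,0]>.58)&(P[:,0]<.7)&(abs(P[:,1])<.2)]
for y in (-.18,-.1,0,.1,.18):
    q=Q[abs(Q[:,1]-y)<.01]; print(y,np.percentile(q[:,0],[2,50,98]).round(3),q[:,2].mean().round(3))
E
python3 plan.py .58 .136 .10 180
```

```text
-0.18 [0.613 0.626 0.642] 0.208
-0.1 [0.617 0.629 0.646] 0.208
0 [0.621 0.634 0.65 ] 0.207
0.1 [0.625 0.638 0.655] 0.208
0.18 [0.629 0.642 0.658] 0.208
at [0.4697 0.0193 0.2205] 179.9 turn 0.1
[[-0.88, 0.94, 0.96, np.float64(-0.0)], [-0.88, 0.93, 0.97, np.float64(-0.0)], [-0.88, 0.94, 0.96, np.float64(-0.0)], [-0.88, 0.93, 0.97, np.float64(-0.1)], [-0.89, 0.93, 0.96, np.float64(-0.0)]]
```

play_rows([
  [-0.88,0.94,0.96,0],
  [-0.88,0.93,0.97,0],
  [-0.88,0.94,0.96,0],
  [-0.88,0.93,0.97,0],
  [-0.89,0.93,0.96,0],
], grip=1.0, squeeze=8)

```text
time: 3.95
tool_pos: [0.5809, 0.1356, 0.0997]
tool_rot: [0.002, 1.0, -0.0, -0.0]
force: [0.1, -0.3, -0.0]
opening: 1.001
```

play_rows([
  [0,0,0.9,0],
  [0,0,0.9,0],
  [0,0,0.7,0],
  [0,0,0.3,0],
  [0,0,0.3,0],
])

```text
time: 4.58
tool_pos: [0.5809, 0.136, 0.0233]
tool_rot: [0.001, 1.0, 0.0, 0.001]
force: [0.0, -0.8, -0.3]
opening: 0.999
```

play_rows([
  [0,0,0.2,0],
  [0,0,0.2,0],
  [0,0,0,0],
])

```text
time: 4.95
tool_pos: [0.5803, 0.1363, 0.0128]
tool_rot: [0.0, 1.0, -0.0, -0.0]
force: [0.7, -0.1, 0.8]
opening: 1.002
```

play_rows([
  [0,0,0,0],
  [0,0,0,0],
  [0,0,0,0],
  [0,0,0,0],
  [0,0,0,0],
], grip=0.0, squeeze=8)

```text
time: 5.58
tool_pos: [0.5806, 0.1364, 0.0133]
tool_rot: [0.0, 1.0, 0.0, 0.0]
force: [-0.2, 0.5, 0.4]
opening: 0.889
```

play_rows([
  [0,0,0,0],
  [0,0,0,0],
  [0,0,0,0],
  [0,0,0,0],
])

```text
time: 6.08
tool_pos: [0.5807, 0.1364, 0.0133]
tool_rot: [0.0, 1.0, 0.0, 0.0]
force: [0.5, 1.8, 3.3]
opening: 0.892
```

A stays at 84 mm under 8 N, so it is seized. I'll drag it out.

play_rows([
  [0,0,0,0],
  [0.3,0,0,0],
  [0.6,0,0,0],
  [0.6,0,0,0],
  [0.6,0,0,0],
], squeeze=25)

```text
time: 6.7
tool_pos: [0.5276, 0.1362, 0.0133]
tool_rot: [0.0, 1.0, -0.0, 0.001]
force: [2.7, -1.0, 2.3]
opening: 0.883
```

play_rows([
  [0.6,0,0,0],
  [0.4,0,0,0],
  [0.1,0,0,0],
  [0,0,0,0],
])

```text
time: 7.2
tool_pos: [0.4996, 0.1364, 0.0128]
tool_rot: [0.0, 1.0, -0.0, -0.001]
force: [-1.2, 0.5, 3.7]
opening: 0.885
```

```bash
python3 - <<'E'
from h import *
s=manip.observe(); print(s["tool_pos"],s["opening"])
m=eyes.camera_model("top");p,d=eyes.read_camera("top")
xr=(.45,.75);yr=(-.15,.25)
cv2.imwrite("pics/o3.png",grid(ortho(p,m,xr,yr,.034,2),xr,yr,2)[:,:,::-1])
E
```

```text
[0.49957984 0.13639808 0.01280811] 0.8851208995915679
```

View pics/o3.png

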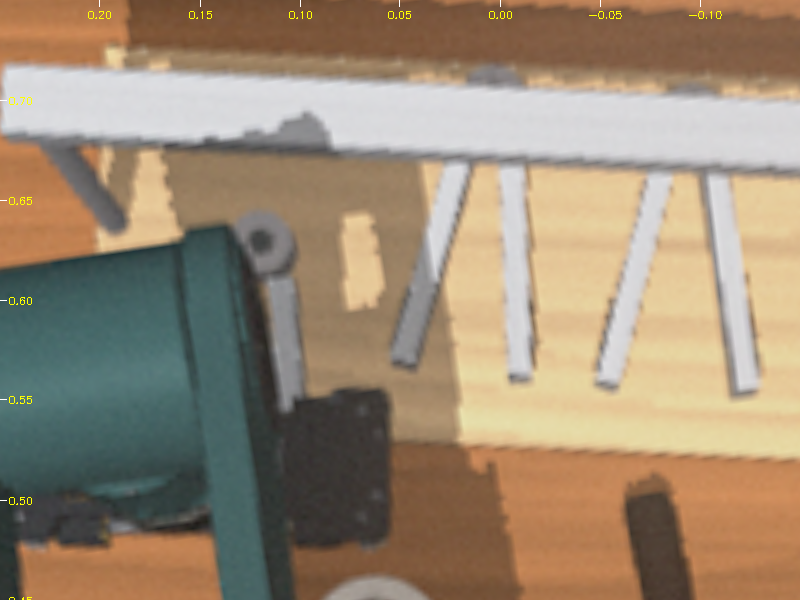

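Dragging worked: hub A is now at about (.630,.120). I'll regrip nearer the hub.

play_rows([
  [0,0,0,0],
  [0,0,0,0],
  [-0.7,-0.08,0,0],
  [-0.7,-0.1,0,0],
  [-0.7,-0.1,0,0],
], grip=1.0)

```text
time: 7.88
tool_pos: [0.5529, 0.1292, 0.0122]
tool_rot: [0.0, 1.0, -0.0, -0.001]
force: [0.8, 0.2, -0.0]
opening: 1.0
```

play_rows([
  [-0.5,-0.05,0,3.5],
  [-0.1,0,0,3.5],
  [0,0,0,0],
])

```text
time: 8.25
tool_pos: [0.5676, 0.1278, 0.0121]
tool_rot: [0.061, 0.998, -0.0, -0.001]
force: [0.4, 0.5, -0.3]
opening: 0.998
```

play_rows([
  [0,0,0,0],
  [0,0,0,0],
  [0,0,0,0],
  [0,0,0,0],
  [0,0,0,0],
], grip=0.0, squeeze=40)

```text
time: 8.88
tool_pos: [0.5678, 0.1279, 0.013]
tool_rot: [0.061, 0.998, -0.0, -0.0]
force: [-1.3, -1.3, -0.2]
opening: 0.595
```

play_rows([
  [0,0,0,0],
  [0,0,0,0],
  [0,0,0,0],
])

```text
time: 9.25
tool_pos: [0.5678, 0.1279, 0.013]
tool_rot: [0.061, 0.998, -0.0, -0.0]
force: [0.1, 0.4, 1.5]
opening: 0.594
```

Gripped at 56 mm width near the centre of mass. I'll lift and retreat, then carry it to the right half of the mat.

play_rows([
  [0,0,-0.4,-3.5],
  [0.5,0,-0.5,-3.5],
  [0.9,0,-0.6,0],
  [0.9,0,-0.6,0],
  [0.9,0,-0.4,0],
], squeeze=45)

```text
time: 9.88
tool_pos: [0.4872, 0.1287, 0.0754]
tool_rot: [0.0, 1.0, -0.0, -0.0]
force: [-0.1, -0.2, -3.2]
opening: 0.594
```

play_rows([
  [0,-0.5,0,0],
  [0,-1,0,0],
  [0,-1,0,0],
  [0,-1,0,0],
  [0,-1,0,0],
])

```text
time: 10.5
tool_pos: [0.4881, 0.0146, 0.0744]
tool_rot: [0.001, 1.0, -0.0, -0.0]
force: [0.8, -0.4, -2.1]
opening: 0.596
```

play_rows([
  [0,-1,0,0],
  [0,-1,0,0],
  [0,-1,0,0],
  [0,-1,0,0],
  [0,-1,0,0],
])

```text
time: 11.12
tool_pos: [0.4877, -0.1106, 0.0743]
tool_rot: [0.001, 1.0, -0.0, -0.0]
force: [-0.4, 0.4, -2.1]
opening: 0.594
```

play_rows([
  [0,-1,0,0],
  [0,-1,0,0],
  [0,-1,0,0],
  [0,-1,0,0],
  [0,-1,0,0],
])

```text
time: 11.75
tool_pos: [0.4874, -0.2356, 0.0742]
tool_rot: [0.001, 1.0, 0.0, -0.001]
force: [0.4, 0.1, -2.9]
opening: 0.592
```

```bash
python3 - <<'E'
from h import *
s=manip.observe(); print(s["time"],s["tool_pos"],s["opening"],s["force"],s["ft_torque"])
m=eyes.camera_model("side");p,d=eyes.read_camera("side")
m2=eyes.camera_model("top")
P=cloud(np.load("top0.npz")["d"],m2); c=np.load("top0.npz")["p"].astype(int)
k=(abs(P[...,2]-.005)<.006)&(P[...,1]<-.2)&(P[...,0]>.43)&(P[...,0]<.72)&(c.sum(-1)>330)
o=ortho(np.load("top0.npz")["p"],m2,(.43,.72),(-.5,-.2),.005,1)
big=np.zeros((600,800,3),np.uint8); big[:384,:512]=p; big[300:590,500:800]=grid(o,(.43,.72),(-.5,-.2))
cv2.imwrite("pics/s3.png",big[:,:,::-1])
E
```

```text
11.75 [ 0.48736    -0.23555441  0.07415984] 0.5923271665927048 [ 0.37723181  0.1301793  -2.89780838] [ 0.02825779 -0.16001783  0.02870832]
```

View pics/s3.png

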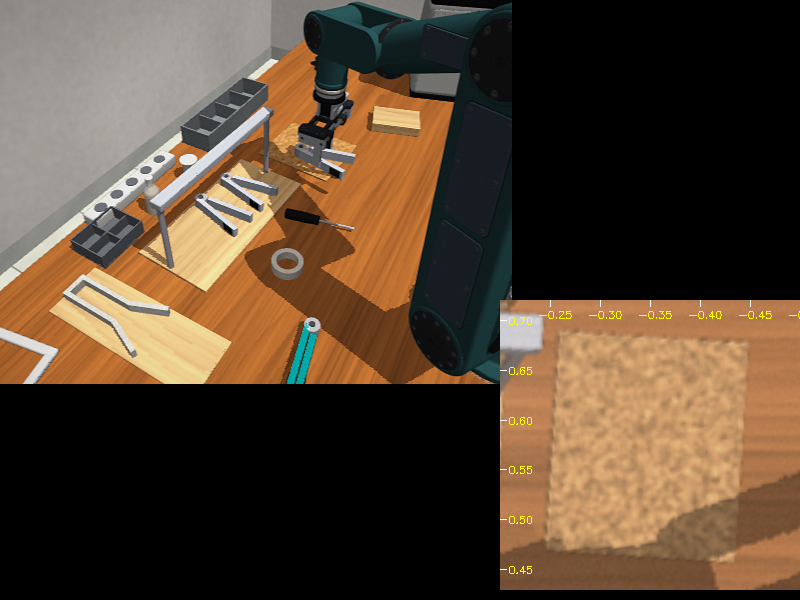

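A is held level. The mat corners are (.688,-.26), (.678,-.448), (.46,-.433) and (.468,-.247), so its centre is (.573,-.347) with a yaw of -3.5°. I'll set A down in the right half.

play_rows([
  [-0.5,-1,0,0],
  [-0.6,-1,0,0],
  [-0.6,-1,0.2,0],
  [-0.6,-1,0.3,0],
  [-0.6,-1,0.3,0],
])

```text
time: 12.42
tool_pos: [0.5602, -0.3601, 0.0537]
tool_rot: [0.001, 1.0, 0.0, -0.001]
force: [0.1, -0.4, -1.6]
opening: 0.597
```

play_rows([
  [-0.5,-0.9,0.3,0],
  [0,-0.3,0.5,3.5],
  [0,0,0.5,0],
  [0,0,0.2,0],
  [0,0,0.2,0],
])

```text
time: 13.05
tool_pos: [0.5726, -0.3884, 0.0126]
tool_rot: [0.03, 1.0, 0.0, -0.0]
force: [0.0, 0.0, -2.0]
opening: 0.597
```

play_rows([
  [0,0,0.1,0],
  [0,0,0,0],
])

```text
time: 13.3
tool_pos: [0.5727, -0.3887, 0.0108]
tool_rot: [0.031, 1.0, -0.0, 0.0]
force: [-1.0, -0.8, -2.0]
opening: 0.59
```

play_rows([
  [0,0,0,0],
  [0,0,0,0],
  [0,0,-0.3,0],
  [0,0,-0.9,0],
  [0,0,-0.9,0],
], grip=0.78)

```text
time: 13.92
tool_pos: [0.5727, -0.389, 0.0643]
tool_rot: [0.031, 1.0, -0.0, 0.0]
force: [0.4, -0.2, 1.0]
opening: 0.781
```

play_rows([
  [0,0.2,-1,-3.5],
  [0.4,0.8,-0.3,0],
  [0.5,1,0,0],
  [0.4,1,0,0],
  [0,1,0,0],
], grip=1.0)

```text
time: 14.55
tool_pos: [0.5404, -0.2882, 0.0966]
tool_rot: [0.001, 1.0, -0.0, 0.001]
force: [0.6, 0.4, 0.2]
opening: 1.004
```

play_rows([
  [0,1,0,0],
  [0,1,0,0],
  [0,1,0,0],
  [0,1,0,0],
  [0,1,0,0],
])

```text
time: 15.18
tool_pos: [0.5407, -0.162, 0.0955]
tool_rot: [0.0, 1.0, -0.0, 0.0]
force: [-0.2, 0.5, 0.2]
opening: 0.999
```

```bash
python3 - <<'E'
from h import *
s=manip.observe(); print(s["time"],s["tool_pos"],s["opening"])
p,d=eyes.read_camera("top");m=eyes.camera_model("top")
xr=(.43,.75);yr=(-.47,-.02)
cv2.imwrite("pics/o4.png",grid(ortho(p,m,xr,yr,.032,1.7),xr,yr,1.7)[:,:,::-1])
E
python3 plan.py .566 -.087 .06 180
```

```text
15.175 [ 0.54074415 -0.16202829  0.09545714] 0.9989024520479874
at [ 0.5407 -0.1589  0.0955] -179.9 turn -0.1
[[-0.34, 0.96, 0.47, np.float64(0.0)], [-0.34, 0.96, 0.47, np.float64(0.1)], [-0.34, 0.96, 0.48, np.float64(0.0)]]
```

View pics/o4.png

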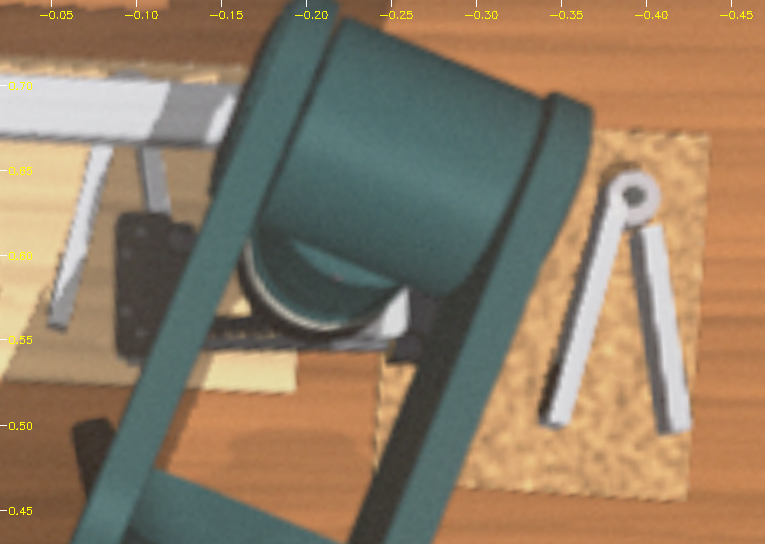

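A lies flat within the mat, with its hub at (.633,-.393) and its tips at x≈.498. Next is C.

play_rows([
  [-0.1,0.96,0,0],
  [-0.4,0.96,0,0],
  [-0.5,0.96,0.4,0],
  [0,0,1,0],
  [0,0,0.9,0],
])

```text
time: 15.85
tool_pos: [0.566, -0.0912, 0.0373]
tool_rot: [-0.0, 1.0, -0.0, 0.0]
force: [-0.1, -0.3, -0.3]
opening: 1.002
```

play_rows([
  [0,0,0.5,0],
  [0,0,0.3,0],
  [0,0,0.2,0],
  [0,0,0,0],
])

```text
time: 16.35
tool_pos: [0.5658, -0.092, 0.0132]
tool_rot: [0.0, 1.0, -0.0, 0.0]
force: [0.3, 0.3, -0.5]
opening: 1.001
```

play_rows([
  [0,0,0,0],
  [0,0,0,0],
  [0,0,0,0],
  [0,0,0,0],
  [0,0,0,0],
], grip=0.0, squeeze=8)

```text
time: 16.98
tool_pos: [0.5659, -0.0921, 0.0133]
tool_rot: [0.0, 1.0, -0.0, 0.0]
force: [-0.5, -0.8, 1.3]
opening: 0.504
```

play_rows([
  [0,0,0,0],
  [0,0,0,0],
  [0,0,0,0],
  [0,0,0,0],
])

```text
time: 17.48
tool_pos: [0.5659, -0.092, 0.0131]
tool_rot: [0.0, 1.0, -0.0, 0.0]
force: [0.6, -1.4, 1.5]
opening: 0.304
```

C folded to 28.6 mm, so its hinge is free and it's now shut. I'll drag it out diagonally to stay clear of the screwdriver.

play_rows([
  [0,0,0,0],
  [0.2,-0.3,0,0],
  [0.4,-0.5,0,0],
  [0.5,-0.5,0,0],
  [0.6,-0.4,0,0],
], squeeze=30)

```text
time: 18.1
tool_pos: [0.5222, -0.1355, 0.0131]
tool_rot: [0.001, 1.0, -0.0, 0.0]
force: [3.0, 1.3, 3.0]
opening: 0.291
```

play_rows([
  [0.6,-0.2,0,0],
  [0.5,0,0,0],
  [0.2,0,0,0],
  [0,0,0,0],
])

```text
time: 18.6
tool_pos: [0.4893, -0.1393, 0.013]
tool_rot: [0.0, 1.0, -0.0, -0.001]
force: [-2.1, -0.9, 3.7]
opening: 0.293
```

```bash
python3 - <<'E'
from h import *
s=manip.observe(); print(s["time"],s["tool_pos"],s["opening"])
p,d=eyes.read_camera("top");m=eyes.camera_model("top")
xr=(.43,.75);yr=(-.25,.1)
cv2.imwrite("pics/o5.png",grid(ortho(p,m,xr,yr,.034,1.7),xr,yr,1.7)[:,:,::-1])
E
```

```text
18.6 [ 0.48927357 -0.13927903  0.01304877] 0.293426612639462
```

View pics/o5.png

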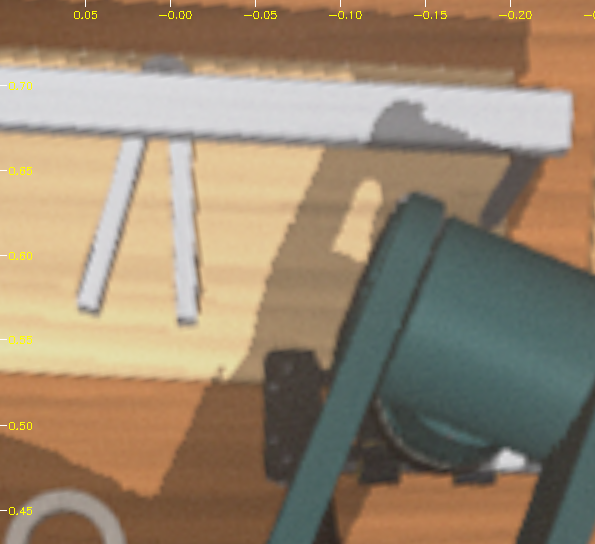

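play_rows([
  [0,0,0,0],
  [0,0,0,0],
  [0,0,0,0],
  [-0.6,0,0,0],
  [-0.7,0,0,0],
], grip=0.6)

```text
time: 19.27
tool_pos: [0.5243, -0.1393, 0.013]
tool_rot: [0.0, 1.0, -0.0, 0.0]
force: [-0.4, -0.5, -0.7]
opening: 0.597
```

play_rows([
  [-0.6,0,0,0],
  [-0.3,0,0,0],
  [0,0,0,0],
])

```text
time: 19.65
tool_pos: [0.546, -0.1393, 0.0128]
tool_rot: [0.0, 1.0, -0.0, -0.0]
force: [-0.5, 0.5, -0.2]
opening: 0.6
```

play_rows([
  [0,0,0,0],
  [0,0,0,0],
  [0,0,0,0],
  [0,0,0,0],
  [0,0,0,0],
], grip=0.0, squeeze=45)

```text
time: 20.27
tool_pos: [0.5453, -0.1395, 0.0131]
tool_rot: [0.0, 1.0, -0.0, -0.0]
force: [-0.6, -1.4, 0.5]
opening: 0.293
```

play_rows([
  [0,0,-0.4,0],
  [0.4,0,-0.5,0],
  [0.7,0,-0.6,0],
  [0.8,0,-0.6,0],
  [0.5,0.3,-0.4,0],
])

```text
time: 20.9
tool_pos: [0.4847, -0.132, 0.0771]
tool_rot: [0.001, 1.0, -0.0, 0.001]
force: [0.2, 0.7, -2.4]
opening: 0.294
```

play_rows([
  [0,0.8,0,0],
  [0,1,0,0],
  [0,1,0,0],
  [0,1,0,0],
  [0,1,0,0],
])

```text
time: 21.52
tool_pos: [0.4851, -0.0109, 0.0763]
tool_rot: [0.0, 1.0, 0.0, 0.0]
force: [0.5, -0.1, -3.3]
opening: 0.293
```

play_rows([
  [0,1,0,0],
  [0,1,0,0],
  [0,1,0,0],
  [0,1,0,0],
  [0,1,0,0],
])

```text
time: 22.15
tool_pos: [0.4852, 0.114, 0.0763]
tool_rot: [0.0, 1.0, 0.0, 0.0]
force: [0.8, -0.2, -2.3]
opening: 0.291
```

play_rows([
  [0,1,0,0],
  [0,1,0,0],
  [0,1,0,0],
  [0,1,0,0],
  [0,1,0,0],
])

```text
time: 22.78
tool_pos: [0.4854, 0.2389, 0.0763]
tool_rot: [0.0, 1.0, 0.0, 0.0]
force: [0.9, -0.8, -2.8]
opening: 0.288
```

```bash
python3 - <<'E'
from h import *
s=manip.observe(); print(s["time"],s["opening"],s["force"],s["ft_torque"])
m=wristmodel();p,d=eyes.read_camera("wrist")
xr=(.50,.80);yr=(.22,.47)
m2=eyes.camera_model("top");p2,d2=eyes.read_camera("top")
a=grid(ortho(p,m,xr,yr,.028,1.5),xr,yr,1.5)
b=grid(ortho(p2,m2,xr,yr,.028,1.5),xr,yr,1.5)
cv2.imwrite("pics/o6.png",np.hstack([a,b])[:,:,::-1])
E
python3 plan.py .545 .344 .0745 180
```

```text
22.775 0.2876481830566844 [ 0.85259965 -0.80241427 -2.76064035] [ 0.07016252 -0.16605513  0.00798908]
at [0.4853 0.2401 0.0762] -179.9 turn -0.1
[[-0.48, 0.83, 0.01, np.float64(0.0)], [-0.48, 0.83, 0.01, np.float64(0.0)], [-0.48, 0.83, 0.02, np.float64(0.0)], [-0.48, 0.83, 0.01, np.float64(0.1)], [-0.48, 0.83, 0.02, np.float64(0.0)]]
```

View pics/o6.png

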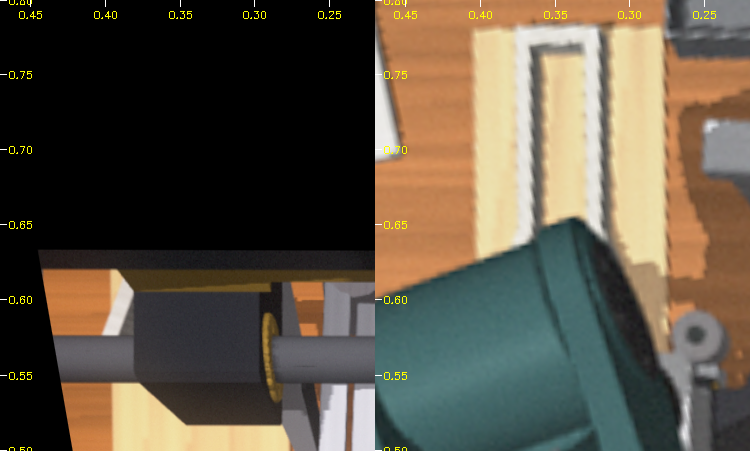

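Clamp C's hub is about 78 mm ahead of the TCP and straight, and the lane centre is y≈.346. I'll lower it in the mouth and slide it in.

play_rows([
  [-0.4,0.85,0,0],
  [-0.45,0.85,0,0],
  [-0.45,0.85,0,0],
  [-0.45,0.85,0.3,0],
  [-0.4,0.84,0.5,0],
])

```text
time: 23.5
tool_pos: [0.5405, 0.3438, 0.0564]
tool_rot: [0.001, 1.0, -0.0, 0.001]
force: [0.0, -1.2, -2.0]
opening: 0.293
```

play_rows([
  [0,0,0.8,0],
  [0,0,0.5,0],
  [0,0,0.25,0],
  [0,0,0.1,0],
  [0,0,0,0],
])

```text
time: 24.12
tool_pos: [0.5399, 0.344, 0.0147]
tool_rot: [0.0, 1.0, 0.0, 0.0]
force: [-0.2, -0.4, -2.6]
opening: 0.292
```

play_rows([
  [0,0.02,0.08,0],
  [-0.4,0.02,0,0],
  [-0.5,0.02,0,0],
  [-0.5,0.0,0,0],
  [-0.4,0,0,0],
])

```text
time: 24.75
tool_pos: [0.5846, 0.3481, 0.012]
tool_rot: [-0.0, 1.0, 0.002, -0.001]
force: [-3.1, 5.6, -2.5]
opening: 0.291
```

play_rows([
  [-0.1,0,0,0],
  [0,0,0.04,0],
  [0,0,0,0],
])

```text
time: 25.12
tool_pos: [0.5876, 0.3481, 0.0116]
tool_rot: [-0.0, 1.0, 0.002, 0.0]
force: [-0.8, 4.5, -2.4]
opening: 0.289
```

play_rows([
  [0,0,0,0],
  [0,0,0,0],
  [0,0,-0.5,0],
  [0,0,-0.9,0],
  [0.5,0.05,-0.6,0],
], grip=0.42)

```text
time: 25.75
tool_pos: [0.5759, 0.3469, 0.0636]
tool_rot: [0.001, 1.0, 0.001, 0.002]
force: [-0.4, -0.4, 0.7]
opening: 0.42
```

play_rows([
  [0.9,0,0,0],
  [1,0,0,0],
  [0.9,0,0,0],
  [0.2,0,0.4,0],
  [0,0,0.6,0],
], grip=0.0)

```text
time: 26.38
tool_pos: [0.5, 0.3472, 0.0363]
tool_rot: [0.0, 1.0, 0.0, 0.001]
force: [-0.4, -1.4, 0.6]
opening: 0.001
```

```bash
python3 - <<'E'
from h import *
s=manip.observe(); print(s["time"],s["tool_pos"],s["opening"],s["force"])
m2=eyes.camera_model("top");p2,d2=eyes.read_camera("top")
xr=(.42,.80);yr=(.24,.46)
b=grid(ortho(p2,m2,xr,yr,.030,1.57),xr,yr,1.57)
m=wristmodel();p,d=eyes.read_camera("wrist")
a=cv2.resize(p,None,fx=.85,fy=.85); c=np.zeros((b.shape[0],a.shape[1],3),np.uint8); c[:a.shape[0]]=a
cv2.imwrite("pics/o7.png",np.hstack([b,c])[:,:,::-1])
E
```

```text
26.375 [0.50001992 0.34723978 0.03633698] 0.0008205839089483003 [-0.37026591 -1.35077169  0.58259025]
```

View pics/o7.png

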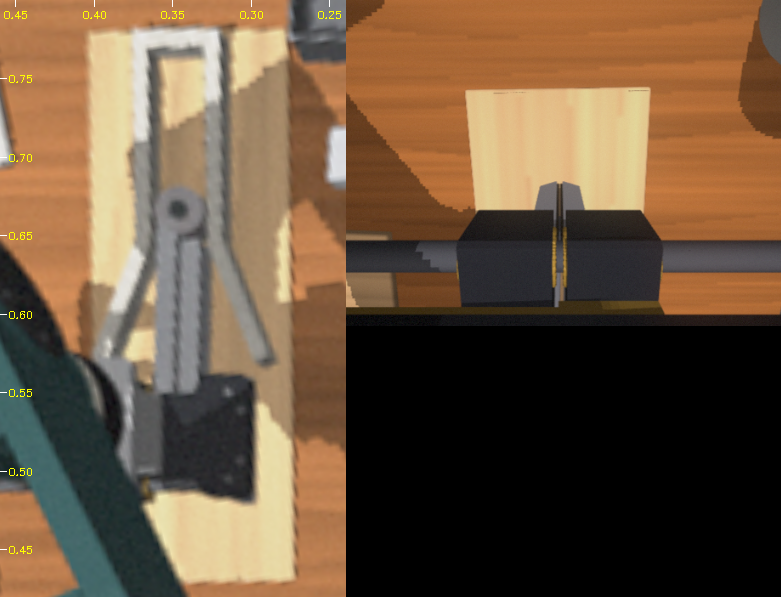

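C's hub is in the lane entry at (.666,.347) and straight. I'll push it from behind with the fingers closed.

play_rows([
  [0,0,0.5,0],
  [0,0,0.4,0],
  [-0.4,0,0,0],
  [-0.5,0,0,0],
  [-0.5,0,0,0],
])

```text
time: 27.1
tool_pos: [0.5358, 0.347, 0.0139]
tool_rot: [0.0, 1.0, 0.0, 0.0]
force: [-1.6, 0.2, -0.6]
opening: 0.005
```

play_rows([
  [-0.5,0,0,0],
  [-0.5,0,0,0],
  [-0.5,0,0,0],
  [-0.4,0,0,0],
  [0,0,0,0],
])

```text
time: 27.72
tool_pos: [0.5836, 0.3468, 0.0138]
tool_rot: [0.001, 1.0, 0.0, 0.001]
force: [-0.4, -0.3, 1.0]
opening: 0.004
```

play_rows([
  [-0.3,0,0,0],
  [-0.2,0,0,0],
  [-0.15,0,0,0],
  [-0.1,0,0,0],
])

```text
time: 28.22
tool_pos: [0.6009, 0.347, 0.0138]
tool_rot: [0.0, 1.0, -0.0, -0.0]
force: [-2.4, -0.6, 1.0]
opening: 0.006
```

play_rows([
  [-0.1,0,0,0],
  [-0.1,0,0,0],
])

```text
time: 28.48
tool_pos: [0.6048, 0.3469, 0.0138]
tool_rot: [0.0, 1.0, -0.0, -0.001]
force: [-8.5, -0.6, 6.4]
opening: 0.006
```

play_rows([
  [-0.08,0,0,0],
  [-0.08,0,0,0],
])

```text
time: 28.72
tool_pos: [0.6048, 0.347, 0.0139]
tool_rot: [-0.0, 1.0, -0.001, -0.006]
force: [-16.7, -1.7, 10.2]
opening: 0.005
```

The push stopped at x=.6048 with rising force, which matches fully home. Now back off and go to B.

play_rows([
  [0.4,0,0,0],
  [0.8,0,-0.3,0],
  [0.8,0,-1,0],
  [0.6,-0.2,-1,0],
  [0,-1,-0.7,0],
])

```text
time: 29.35
tool_pos: [0.5451, 0.3179, 0.0903]
tool_rot: [-0.001, 1.0, 0.001, 0.002]
force: [0.1, -0.7, 0.2]
opening: 0.007
```

play_rows([
  [0,-1,0,0],
  [0,-1,0,0],
  [0,-1,0,0],
  [0,-1,0,0],
  [0,-1,0,0],
], grip=1.0)

```text
time: 29.98
tool_pos: [0.5447, 0.1899, 0.0872]
tool_rot: [0.001, 1.0, -0.0, -0.0]
force: [0.3, 0.1, 0.7]
opening: 0.502
```

play_rows([
  [0,-1,0,0],
  [0,-1,0,0],
  [0,-1,0,0],
  [0,-1,0,0],
  [0,-1,0,0],
])

```text
time: 30.6
tool_pos: [0.5443, 0.065, 0.0873]
tool_rot: [0.001, 1.0, -0.0, -0.0]
force: [-0.0, 0.0, 0.9]
opening: 0.996
```

```bash
python3 - <<'E'
from h import *
m2=eyes.camera_model("top");p2,d2=eyes.read_camera("top")
P=cloud(d2,m2)
# cradle hub: height points in lane
q=P[(P[...,2]>.027)&(P[...,2]<.04)&(abs(P[...,1]-.347)<.012)&(P[...,0]>.58)&(P[...,0]<.764)]
print(len(q),np.percentile(q[:,0],[1,99]),q[:,2].mean())
np.savez("top9.npz",p=p2,d=d2)
E
python3 plan.py .57 .021 .06 180
```

```text
492 [0.61535142 0.76213458] 0.032251838721698914
at [0.5444 0.062  0.0873] 179.8 turn 0.2
[[-0.52, -0.82, 0.55, np.float64(-0.1)], [-0.51, -0.82, 0.54, np.float64(-0.1)]]
```

play_rows([
  [-0.5,-0.82,0,0],
  [-0.5,-0.82,0.3,0],
  [0,0,0.9,0],
  [0,0,0.9,0],
  [0,0,0.5,0],
])

```text
time: 31.28
tool_pos: [0.5693, 0.0252, 0.0214]
tool_rot: [0.001, 1.0, -0.0, -0.001]
force: [-0.3, 0.0, 1.1]
opening: 0.999
```

play_rows([
  [0,0,0.25,0],
  [0,0,0.1,0],
  [0,0,0,0],
])

```text
time: 31.65
tool_pos: [0.5702, 0.0259, 0.0156]
tool_rot: [0.0, 1.0, -0.0, 0.001]
force: [-1.2, -0.3, -0.3]
opening: 0.997
```

play_rows([
  [0,0,0,0],
  [0,0,0,0],
  [0,0,0,0],
  [0,0,0,0],
  [0,0,0,0],
], grip=0.0, squeeze=8)

```text
time: 32.28
tool_pos: [0.5699, 0.0254, 0.0155]
tool_rot: [0.0, 1.0, -0.001, 0.0]
force: [-2.0, -1.6, 3.8]
opening: 0.751
```

play_rows([
  [0,0,0,0],
  [0,0,0,0],
  [0,0,0,0],
  [0,0,0,0],
])

```text
time: 32.78
tool_pos: [0.5699, 0.0254, 0.0155]
tool_rot: [0.0, 1.0, -0.001, 0.0]
force: [-1.9, -3.3, 5.6]
opening: 0.752
```

B holds at 71 mm, so it is seized. I'll drag it out and regrip.

play_rows([
  [0,0,0,0],
  [0.3,0,0,0],
  [0.6,0,0,0],
  [0.6,0,0,0],
  [0.6,0,0,0],
], squeeze=25)

```text
time: 33.4
tool_pos: [0.5168, 0.0262, 0.0155]
tool_rot: [0.0, 1.0, 0.0, 0.001]
force: [3.8, -0.5, 4.3]
opening: 0.741
```

play_rows([
  [0.6,0,0,0],
  [0.3,0,0,0],
  [0,0,0,0],
])

```text
time: 33.78
tool_pos: [0.493, 0.0261, 0.015]
tool_rot: [0.001, 1.0, 0.0, -0.001]
force: [-1.2, 1.9, 6.6]
opening: 0.745
```

play_rows([
  [0,0,0,0],
  [0,0,0,0],
  [0,0,0,0],
  [-0.3,-0.04,0.06,0],
  [-0.6,-0.08,0,0],
], grip=1.0)

```text
time: 34.4
tool_pos: [0.5176, 0.0229, 0.0132]
tool_rot: [0.0, 1.0, -0.0, -0.0]
force: [0.1, 0.6, -0.8]
opening: 1.003
```

```bash
python3 - <<'E'
from h import *
s=manip.observe(); print(s["time"],s["tool_pos"],s["opening"])
p,d=eyes.read_camera("top");m=eyes.camera_model("top")
xr=(.43,.75);yr=(-.25,.2)
cv2.imwrite("pics/o10.png",grid(ortho(p,m,xr,yr,.034,1.7),xr,yr,1.7)[:,:,::-1])
E
```

```text
34.4 [0.51756449 0.02289879 0.01315637] 1.003158347932768
```

View pics/o10.png

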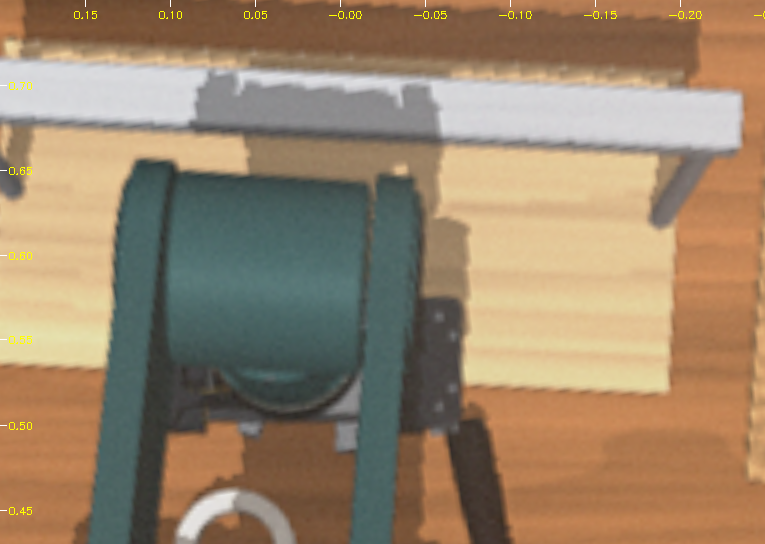

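The tips are visible at (.497,.052) and (.488,-.003), so hub B should be at about (.629,.005). Regripping at x≈.567.

play_rows([
  [-0.6,-0.1,0,0],
  [-0.6,-0.1,0,0],
  [-0.5,-0.1,0,0],
  [-0.3,-0.06,0,3.5],
  [0,0,0,3.5],
])

```text
time: 35.08
tool_pos: [0.5683, 0.0136, 0.0134]
tool_rot: [0.063, 0.998, -0.0, 0.0]
force: [-0.6, 0.1, 0.9]
opening: 1.001
```

play_rows([
  [0,0,0,0],
  [0,0,0,0],
  [0,0,0,0],
  [0,0,0,0],
  [0,0,0,0],
], grip=0.0, squeeze=45)

```text
time: 35.7
tool_pos: [0.5671, 0.014, 0.0135]
tool_rot: [0.061, 0.998, 0.0, 0.0]
force: [-0.5, 0.1, 0.1]
opening: 0.513
```

play_rows([
  [0,0,0,0],
  [0,0,0,0],
  [0,0,0,0],
])

```text
time: 36.08
tool_pos: [0.5671, 0.014, 0.0135]
tool_rot: [0.061, 0.998, 0.0, -0.0]
force: [-1.0, 0.6, 0.9]
opening: 0.511
```

play_rows([
  [0,0,-0.4,-3.5],
  [0.5,0,-0.5,-3.5],
  [0.9,0,-0.6,0],
  [0.9,0,-0.6,0],
  [0.9,-0.2,-0.4,0],
])

```text
time: 36.7
tool_pos: [0.4861, 0.0098, 0.0758]
tool_rot: [0.0, 1.0, -0.0, -0.0]
force: [0.6, -0.7, -2.8]
opening: 0.51
```

play_rows([
  [0,-0.7,0,0],
  [0,-1,0,0],
  [0,-1,0,0],
  [0,-1,0,0],
  [0,-1,0,0],
])

```text
time: 37.33
tool_pos: [0.4871, -0.1096, 0.0748]
tool_rot: [0.001, 1.0, -0.0, -0.001]
force: [0.4, 0.3, -3.4]
opening: 0.507
```

play_rows([
  [0,-1,0,0],
  [0,-1,0,0],
  [0,-1,0,0],
  [0,-1,0,0],
  [0,-1,0,0],
])

```text
time: 37.95
tool_pos: [0.4867, -0.2346, 0.0746]
tool_rot: [0.001, 1.0, 0.0, -0.001]
force: [-0.5, 0.2, -4.0]
opening: 0.513
```

```bash
python3 plan.py .573 -.298 .04 176.5
```

```text
at [ 0.4867 -0.2346  0.0746] 179.9 turn -3.4
[[-0.86, -0.63, 0.35, np.float64(0.9)], [-0.87, -0.62, 0.34, np.float64(0.8)], [-0.89, -0.61, 0.35, np.float64(0.9)], [-0.89, -0.59, 0.34, np.float64(0.8)]]
```

play_rows([
  [-0.3,-0.9,0,0],
  [-0.5,-0.9,0.2,0],
  [-0.8,-0.75,0.4,0],
  [-0.9,0,0.5,3.5],
  [-0.7,0,0.5,0],
])

```text
time: 38.58
tool_pos: [0.5672, -0.2991, 0.0337]
tool_rot: [0.032, 0.999, 0.0, -0.001]
force: [-0.2, 0.3, -3.6]
opening: 0.512
```

play_rows([
  [0,0,0.5,0],
  [0,0,0.2,0],
  [0,0,0.1,0],
  [0,0,0,0],
])

```text
time: 39.08
tool_pos: [0.5667, -0.2978, 0.0164]
tool_rot: [0.031, 1.0, -0.0, 0.0]
force: [0.2, 0.9, -2.2]
opening: 0.514
```

play_rows([
  [0,0,0.12,0],
  [0,0,0.1,0],
  [0,0,0,0],
])

```text
time: 39.45
tool_pos: [0.567, -0.2976, 0.0106]
tool_rot: [0.031, 1.0, -0.0, 0.0]
force: [0.7, 0.1, -2.8]
opening: 0.512
```

play_rows([
  [0,0,0,0],
  [0,0,0,0],
  [0,0,-0.3,0],
  [0,0,-0.8,0],
  [0.3,0,-0.8,0],
], grip=0.64)

```text
time: 40.08
tool_pos: [0.56, -0.2975, 0.0603]
tool_rot: [0.031, 1.0, -0.001, 0.001]
force: [-0.3, 0.5, 0.1]
opening: 0.641
```

play_rows([
  [1,0,-0.5,0],
  [1,0,-1,0],
  [1,0,-1,0],
  [1,0,-1,0],
  [1,0,0,0],
])

```text
time: 40.7
tool_pos: [0.4351, -0.2907, 0.1505]
tool_rot: [0.031, 1.0, -0.003, 0.003]
force: [0.2, -0.5, 0.1]
opening: 0.642
```

play_rows([
  [1,0,0,0],
  [1,0,0,0],
  [0.5,0,0,0],
  [0,0,0,0],
])

```text
time: 41.2
tool_pos: [0.3721, -0.2858, 0.1467]
tool_rot: [0.031, 1.0, -0.001, 0.001]
force: [0.6, -0.3, 0.2]
opening: 0.641
```

```bash
python3 - <<'E'
from h import *
s=manip.observe(); print(s["time"],s["tool_pos"],s["force"])
p,d=eyes.read_camera("top");m=eyes.camera_model("top"); np.savez("topend.npz",p=p,d=d); P=cloud(d,m)
def rep(n,k):
    cn,lab,st,_=cv2.connectedComponentsWithStats(k.astype(np.uint8))
    for i in range(1,cn):
        if st[i,4]>60:
            q=P[lab==i]; j=q[:,0].argmax(); t=q[q[:,0]<q[:,0].min()+.015]
            print(n,st[i,4],"x",np.percentile(q[:,0],[1,99]).round(3),"y",np.percentile(q[:,1],[1,99]).round(3),"z",np.percentile(q[:,2],[5,50,95]).round(3),"tip y",t[:,1].min().round(3),t[:,1].max().round(3))
x,y,z=P[...,0],P[...,1],P[...,2]
rep("mat",(z>.02)&(z<.06)&(y<-.23)&(y>-.46)&(x>.45)&(x<.7))
rep("cradle",(z>.0295)&(z<.045)&(abs(y-.347)<.017)&(x>.55)&(x<.785))
# bystanders: colour change between start and end near them
a=np.load("top0.npz"); P0=cloud(a["d"],m)
for n,X,Y,r,lo,hi in [("tape",.425,.063,.06,.015,.035),("driver",.46,-.078,.06,.01,.04),("thread",.75,-.09,.05,.04,.07),("oil",.755,.02,.05,.06,.12)]:
    for w,Q in (("0",P0),("1",P)):
        k=(abs(Q[...,0]-X)<r)&(abs(Q[...,1]-Y)<r)&(Q[...,2]>lo)&(Q[...,2]<hi); print(n,w,k.sum(),Q[k].mean(0).round(4))
E
```

```text
41.2 [ 0.37214327 -0.2858278   0.14665662] [ 0.63467678 -0.33670965  0.16980507]
mat 760 x [0.489 0.638] y [-0.325 -0.258] z [0.023 0.031 0.034] tip y -0.328 -0.256
mat 815 x [0.498 0.646] y [-0.425 -0.345] z [0.022 0.031 0.035] tip y -0.429 -0.342
cradle 559 x [0.616 0.777] y [0.332 0.362] z [0.03  0.033 0.036] tip y 0.332 0.361
tape 0 396 [0.4265 0.0621 0.0241]
tape 1 395 [0.4264 0.0623 0.024 ]
driver 0 376 [ 0.4598 -0.0836  0.0227]
driver 1 373 [ 0.4598 -0.0836  0.0226]
thread 0 152 [ 0.7887 -0.0757  0.0623]
thread 1 151 [ 0.7884 -0.0756  0.062 ]
oil 0 102 [0.7898 0.0634 0.0825]
oil 1 96 [0.7902 0.0633 0.0829]
```

Both seized clamps lie within the mat and the bystanders haven't moved. One last check: is there a gap between hub C and the stop?

```bash
python3 - <<'E'
from h import *
m=eyes.camera_model("top"); P0=cloud(np.load("top0.npz")["d"],m)
for i in range(4):
    p,d=eyes.read_camera("top"); P=cloud(d,m)
    def prof(P,y0): 
        k=(abs(P[...,1]-y0)<.004)&(P[...,0]>.735)&(P[...,0]<.80); q=P[k]; o=q[:,0].argsort(); return [(round(a,3),round(b,3)) for a,_,b in q[o]][::3]
    if i==0: print("before",prof(P0,.347)); 
    if i<2: print("now",prof(P,.347))
E
```

```text
before [(np.float64(0.736), np.float64(0.005)), (np.float64(0.737), np.float64(0.007)), (np.float64(0.739), np.float64(0.002)), (np.float64(0.741), np.float64(0.011)), (np.float64(0.745), np.float64(0.009)), (np.float64(0.749), np.float64(0.005)), (np.float64(0.751), np.float64(0.008)), (np.float64(0.754), np.float64(0.009)), (np.float64(0.756), np.float64(0.011)), (np.float64(0.76), np.float64(0.007)), (np.float64(0.764), np.float64(0.004)), (np.float64(0.766), np.float64(0.007)), (np.float64(0.768), np.float64(0.007)), (np.float64(0.77), np.float64(0.011)), (np.float64(0.77), np.float64(0.029)), (np.float64(0.77), np.float64(0.031)), (np.float64(0.771), np.float64(0.016)), (np.float64(0.772), np.float64(0.025)), (np.float64(0.774), np.float64(0.028)), (np.float64(0.779), np.float64(0.03)), (np.float64(0.78), np.float64(0.032)), (np.float64(0.797), np.float64(-0.0)), (np.float64(0.799), np.float64(-0.002))]
now [(np.float64(0.736), np.float64(0.026)), (np.float64(0.738), np.float64(0.033)), (np.float64(0.74), np.float64(0.03)), (np.float64(0.742), np.float64(0.032)), (np.float64(0.7
[... 723 characters left out ...]
4), np.float64(0.031)), (np.float64(0.742), np.float64(0.03)), (np.float64(0.744), np.float64(0.034)), (np.float64(0.747), np.float64(0.033)), (np.float64(0.75), np.float64(0.033)), (np.float64(0.751), np.float64(0.036)), (np.float64(0.755), np.float64(0.034)), (np.float64(0.759), np.float64(0.038)), (np.float64(0.763), np.float64(0.032)), (np.float64(0.765), np.float64(0.029)), (np.float64(0.77), np.float64(0.031)), (np.float64(0.773), np.float64(0.029)), (np.float64(0.775), np.float64(0.027)), (np.float64(0.777), np.float64(0.026)), (np.float64(0.78), np.float64(0.028)), (np.float64(0.793), np.float64(0.003)), (np.float64(0.795), np.float64(-0.002)), (np.float64(0.798), np.float64(0.001))]
```

There's no gap: the hub reaches the stop face at x≈.77. Handing in.

```bash
python3 -c "
from cell import job; print(job.finish_job())"
```

```text
the job is handed in; nothing more can be done
None
```

All three clamps are where the task wants them, and I handed the job in at about 41 s of the 72 s allowed.

- **Clamps A (left) and B (middle):** both hinges are seized. At 8 N on the leg tips they stopped at about 84 mm and 71 mm wide. I laid them side by side, flat on the mat and unfolded, both within its edges by about 7 mm at the tips.
- **Clamp C (right):** its hinge is free; it folded shut to 28 mm. I put it hub first into the cradle and pushed it from behind until it stopped.

**How I reached them:** the moves could not tilt the tool. I squeezed the leg tips in front of the lamp bar, slid each clamp out, and regripped it near its balance point before lifting.

**Last checks** (the depth readings scatter by a few millimetres):
- **Cradle:** the push force rose to about 17 N with no further movement, and depth shows no gap between the hub and the stop.
- **Mat:** both clamps lie flat on it, side by side without overlapping.
- **Other things on the table:** the tape, screwdriver, thread reel and bottle are within about 0.5 mm of where they started.
- **Lamp bar:** no force reading suggested any contact with it.

Nothing failed, and no checks disagreed. I had used all 12 picture views by then, so the final placements were checked by depth numbers, not by eye.

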